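# Stand the globe lamp in the test ring

## Robot

A 6-joint arm with a two-finger parallel gripper is mounted at the origin on the work surface. World frame = base frame: x ahead of the robot, y to its left, z up, the work surface at z = 0. Lengths are in m, angles in rad, forces in N, time in s.
With the tool pointing down it reaches from about 0.375 to 0.9 m from the base axis. Payload 3.1 kg.
Tool frame: the origin (TCP) lies midway between the tips of the shut fingers; the grasp point (between the pads) lies 19 mm behind it; z points along the fingers, y is the direction in which the jaws open and shut (so a half turn about z gives the same grasp; the last joint's range is limited). The gripper opens to 87 mm and grips with 3 to 60 N. Pads are 19 mm wide; open, the fingers measure 117 mm over their backs; the gripper's body (75 mm by 190 mm) begins 51 mm behind the grasp point.
Start: joints at [-1.415, 0.527, 1.433, -0, 1.181, -0.178], TCP at [0.205, -0.59, 0.223] pointing down, gripper open.
Joint ranges: [-3.08, 3.08], [-0.75, 2.2], [0.22, 2.44], [-1.43, 4.57], [0, 2.65], [-2.85, 2.85]. Speed limits (rad/s): [2.79, 2.79, 3.14, 3.14, 3.14, 3.14].

## Interface

Orientations are given as a unit quaternion [x, y, z, w].
In Python, from rig import robot gives the robot as it stands.
- The arm moves only by the tool move_arm, never from a script. Its argument "rows" is one flat list of numbers, 7 for each row, row after row: the shift along the world's x, y, z in mm, then the turn, a rotation vector about the world's x, y, z in rad, then the closure, from 0 (fully open) to 1 (shut). A call has 1 to 12 rows; each row shifts and turns the commanded pose from where the row before left it; what a row does not reach is not made up. A row lasts 1/10 s, in which the tool goes at most 50 mm and 8.59 degrees, less where a joint would pass 70% of its speed; a pose out of reach is approached as far as the arm can. A call with a gripper value outside its range is refused whole. The fingers move at their own pace and stop on an object; "grip_force" is the grip in N (left out, the last holds). Time passes only in rows, so rows that do not move let the fingers close. It gives the time, the measured TCP pose, the force and the opening at its end, in the units of the state.
- robot.get_obs(): the state, without advancing time (a new reading comes with each control period).
- robot.camera(name): name is "scene" or "side" or "wrist"; returns a dict with "color" (480x640x3 uint8, red, green, blue), "z_map" (480x640 float32, m along the optical axis (not along the pixel's ray), 0 where there is no reading), "camera_matrix" (3x3 intrinsics, pixels), "distortion" ([k1, k2, p1, p2, k3] as OpenCV has them; the pictures are not rectified), "R" (3x3) and "t" (3): a world point X has camera coordinates R X + t; the wrist camera has in their place "tool_from_camera" (4x4, takes a point from camera to tool coordinates, whose origin is the TCP and whose axes are the flange's). Camera axes: x right, y down, z forward; pixel columns grow to the right and rows downward; lengths in m; the calibration is good to about 2 mm. A picture is of the moment at which its call begins: read the wrist's pose just before it.
- robot.hand_in(): hands the job in, once; it reports no verdict.
Trained networks look in the newest picture that a camera, given by its name, has taken for a name from the list of things; names that differ only in an ending like _2 or _b are one class to them, and where a whole thing is asked for, a point or a joint stands for the part that bears it (a point fixed in the world has none). Each returns a list of dicts, best first, with "conf" (0 to 1); they miss things now and then, are a little off and sometimes report something else, mostly with a low value. They report only what shows in the picture. A call takes as long as a camera call.
- robot.search_frame(camera, thing): "at" ([column, row] in pixels, amid what is visible of it).
- robot.spot_point(camera, thing): "at" ([column, row] in pixels: a listed point, or the origin of a listed thing).
The state is a dict: "time": time; "q": joint angles; "joint_velocities": joint speeds; "joint_torque": joint torques, N m; "position": TCP position; "tool_rot": TCP orientation; "ft_force": force on the tool from outside, world axes, zero at the start; "moment": the same for the moment, N m; "grip_width": finger opening in m.
Only numpy, scipy, OpenCV 4.12 (cv2) and the standard library are available. Lean on these libraries where they do the work, as an engineer would, in place of code of your own. Each camera call takes 0.05 s, during which the arm holds its last target.

## Task

Clear the steel ring stand by lifting out the bell dome parked in it and nesting that dome, rim up and level, inside the other rim-up dome on the bench. Then take the globe lamp from its wooden cradle and stand it upright, globe down and cap up, in the ring of the steel stand; set it down gently, never drop it, and leave it standing free. Do not displace the screwdriver, fuse carrier or tape roll.

Things in the scene. Friction and masses are not known exactly. Their poses are not given: they have to be found in the camera images.
- lamp_mid (a point): Globe lamp, 152 mm long, 140 g: opal ball 84 mm across, straight metal neck and cap 34 mm across. Point on its axis, half-way (76 mm from the ball's bottom, 34 mm from the ball's centre); z axis = from ball to cap. Straight neck: 4 to 74 mm beyond this point along +z; grip it about 55 mm beyond. Starts leaning in the cradle, cap end up and roughly away from the robot, 35 degrees from vertical.
- lamp_globe (a point): Centre of the lamp's 84 mm ball (same axes as lamp_mid).
- dome_a_mid (a point): Dome parked in the steel ring, to be moved: thin steel bell dome, rim (open side) up, z up, 34 mm high, 90 g. Point on its axis, half-way up (17 mm above its flat 34 mm bottom). Its top 14 mm (3 to 17 mm above the point) is a straight skirt 64 mm in outside diameter, to be gripped across from above; below it narrows.
- dome_b_mid (a point): The other dome, of the same shape and size, loose on the bench, rim up; point and axes as for dome_a_mid. A dome nested in it rests skirt on skirt, so that its mid point lies 14 mm above this one.
- ring_top (a point): Steel stand, fixed, z up: upright ring (tube) of 52 mm inside and 60 mm outside diameter on a round foot of 100 mm, 8 mm thick. The point is the centre of the ring's mouth, at its top edge, 40 mm above the bench. Inside it has a floor 10.5 mm down, on which the parked dome stands.
- seat (a point): Where the centre of the lamp's ball lies when the ball rests in the steel ring: on the ring's axis, 33 mm above its top edge.
- cradle_seat (a point): Wooden cradle, fixed: 94 x 68 mm board with a square frame 20 mm high in which the lamp's ball rests; this point is the centre of the resting ball. The lamp leans to the cradle's -x; there a thin steel fork, about 100 mm high, carries the neck from below about 22 mm along the neck from lamp_mid, reaching 24 mm to each side.
- screwdriver_grip (a point): Black-handled screwdriver lying on the bench, a bystander.
- fuse: White ceramic fuse carrier, 75 x 32 x 34 mm, a bystander; origin under its centre.
- tape: Black tape roll, 68 mm across, 20 mm high, a bystander; origin under its centre.

How it is judged:
By the outcome, as a careful person would: the job done as asked, in the order asked, and still so for the second after the job is handed in, with the robot touching nothing.
It also fails if it takes over 64 s, if anything falls off the work surface, if the arm or the gripper's body presses on something with over 40 N, if the wrist force passes 120 N, or if a joint passes its speed limit or range.

## Working session

There is one attempt and no reset: what is moved stays moved. The work goes in short steps, Python scripts to look and compute and a tool call to move; the robot and the scene stay as the last step left them, time stands still between calls to the robot, and variables do not carry over. Pictures are saved under pics/ and viewed, and the job is handed in when it is done.

Besides the shell and the picture viewer there is one more tool, called as name(argument=value, ...) on one line, values as JSON. move_arm: Moves the arm, as the interface text tells. Its arguments: {"type":"object","properties":{"rows":{"type":"array","items":{"type":"number"}},"grip_force":{"type":"number"}},"required":["rows"]}

```bash
ls; mkdir -p pics; cat > h.py <<'E'
import numpy as np, cv2
from rig import robot
from scipy.spatial.transform import Rotation as Rn
def cam(n):
    o=robot.get_obs(); c=robot.camera(n)
    if n=='wrist':
        T=np.eye(4);T[:3,:3]=Rn.from_quat(o['tool_rot']).as_matrix();T[:3,3]=o['position']
        W=T@np.array(c['tool_from_camera']); c['R']=W[:3,:3].T; c['t']=-W[:3,:3].T@W[:3,3]
    c['R']=np.array(c['R']);c['t']=np.array(c['t']);c['K']=np.array(c['camera_matrix']);c['D']=np.array(c['distortion'])
    return c
def save(c,f): cv2.imwrite('pics/'+f,c['color'][:,:,::-1])
def ray(c,uv):
    p=cv2.undistortPoints(np.array([[uv]],float),c['K'],c['D'])[0,0]
    d=c['R'].T@np.array([p[0],p[1],1]); o=-c['R'].T@c['t']; return o,d
def onz(c,uv,z):
    o,d=ray(c,uv); return o+d*(z-o[2])/d[2]
def cloud(c):
    z=c['z_map']; v,u=np.nonzero(z>0); 
    p=cv2.undistortPoints(np.stack([u,v],1).astype(float)[:,None],c['K'],c['D'])[:,0]
    Z=z[v,u].astype(float); P=np.c_[p*Z[:,None],Z]
    return (P-c['t'])@c['R'],u,v
def tri(rs):
    A=np.zeros((3,3));b=np.zeros(3)
    for o,d in rs:
        d=d/np.linalg.norm(d);M=np.eye(3)-np.outer(d,d);A+=M;b+=M@o
    x=np.linalg.solve(A,b); return x
def proj(c,X):
    return cv2.projectPoints(np.array(X,float).reshape(-1,1,3),cv2.Rodrigues(c['R'])[0],c['t'],c['K'],c['D'])[0][:,0]
E
python3 - <<'E'
from h import *
np.set_printoptions(precision=4,suppress=True)
print(robot.get_obs())
C={n:cam(n) for n in('scene','side','wrist')}
for n in C: save(C[n],n+'0.png'); print(n,-C[n]['R'].T@C[n]['t'],(C[n]['z_map']>0).mean())
for t in ['lamp_mid','lamp_globe','dome_a_mid','dome_b_mid','ring_top','seat','cradle_seat','screwdriver_grip','fuse','tape']:
    for n in C:
        print(t,n,[(np.round(d['at'],1).tolist(),round(d['conf'],2)) for d in robot.spot_point(n,t)][:4])
E
```

```text
pics
{'time': 0.0, 'q': array([-1.4145,  0.5285,  1.4339,  0.    ,  1.1814, -0.1785]), 'joint_velocities': array([-0.0009,  0.    , -0.0001, -0.0009,  0.0009,  0.0004]), 'joint_torque': array([  0.0011, -44.004 , -17.6593,   0.0633,   0.0583,  -0.0002]), 'position': array([ 0.2053, -0.5896,  0.2216]), 'tool_rot': array([ 0.986 ,  0.1666,  0.    , -0.0011]), 'ft_force': array([ 0.1839, -0.3462,  0.2623]), 'moment': array([-0.0382,  0.0307, -0.0122]), 'grip_width': 0.08695296811492971}
scene [ 1.0165 -0.3739  0.5521] 0.9961848958333334
side [0.3538 0.6768 0.7104] 0.996025390625
wrist [ 0.2819 -0.563   0.3848] 0.9958854166666666
lamp_mid scene [([303.6, 266.4], 0.77)]
lamp_mid side [([306.9, 208.2], 0.82)]
lamp_mid wrist []
lamp_globe scene [([301.6, 273.7], 0.67)]
lamp_globe side [([317.9, 223.5], 0.96), ([307.4, 153.4], 0.23), ([291.0, 324.9], 0.2)]
lamp_globe wrist []
dome_a_mid scene [([188.9, 380.1], 0.7)]
dome_a_mid side [([307.5, 156.1], 0.93)]
dome_a_mid wrist []
dome_b_mid scene [([404.3, 249.1], 0.68)]
dome_b_mid side [([288.8, 324.2], 0.96)]
dome_b_mid wrist []
ring_top scene []
ring_top side [([305.7, 157.3], 0.57), ([342.9, 391.8], 0.29)]
ring_top wrist []
seat scene []
seat side [([309.1, 211.0], 0.48)]
seat wrist []
cradle_seat scene [([188.0, 378.8], 0.45)]
cradle_seat side []
cradle_seat wrist []
screwdriver_grip scene [([376.5, 282.0], 0.79)]
screwdriver_grip side [([280.2, 276.0], 0.75)]
screwdriver_grip wrist []
fuse scene [([270.6, 360.8], 0.83)]
fuse side [([294.1, 201.4], 0.77)]
fuse wrist []
tape scene [([393.5, 215.7], 0.72)]
tape side [([345.1, 392.0], 0.63)]
tape wrist []
```

View pics/scene0.png

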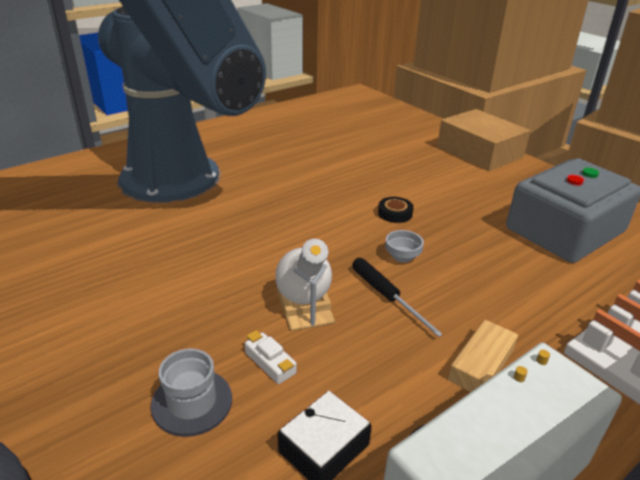

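View pics/side0.png

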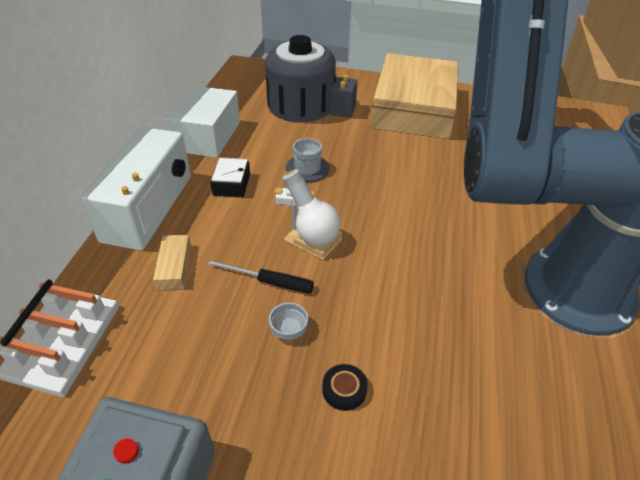

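The scene picture shows the parked dome in the stand at about (188,380), the lamp at (305,275), the free dome at (404,247), the fuse at (270,357), the screwdriver at (380,285) and the tape at (396,209). The side picture agrees: dome at (307,153), lamp at (318,222), free dome at (289,322).

```bash
python3 - <<'E'
from h import *
from scipy.optimize import least_squares
np.set_printoptions(precision=4,suppress=True)
S=cam('scene');D=cam('side')
px={'lamp_mid':((303.6,266.4),(306.9,208.2)),'globe':((301.6,273.7),(317.9,223.5)),'dA':((188.9,380.1),(307.5,156.1)),'dB':((404.3,249.1),(288.8,324.2)),'sd':((376.5,282),(280.2,276)),'fuse':((270.6,360.8),(294.1,201.4)),'tape':((393.5,215.7),(345.1,392))}
X={}
for k,(a,b) in px.items():
    X[k]=tri([ray(S,a),ray(D,b)]); print(k,X[k],'err px',proj(S,X[k])[0]-a,proj(D,X[k])[0]-b)
P={n:cloud(c)[0] for n,c in(('scene',S),('side',D))}
def circ(p,r=None):
    f=lambda x:np.hypot(p[:,0]-x[0],p[:,1]-x[1])-(x[2] if r is None else r)
    x0=[*p.mean(0)[:2],0.032][:3 if r is None else 2]
    s=least_squares(f,x0,loss='soft_l1',f_scale=.001); return s.x,np.sqrt((s.fun**2).mean())
for k,zt in(('dA',0.0635),('dB',0.034)):
  for n in P:
    p=P[n]; m=(np.hypot(*(p[:,:2]-X[k][:2]).T)<.045)
    q=p[m]; print(k,n,'zmax',np.percentile(q[:,2],[90,97,99.5]))
    r=q[(q[:,2]>zt-.004)]; print('   ',len(r),circ(r), circ(r,.0315))
# sphere
for n in P:
    p=P[n]; q=p[np.linalg.norm(p-X['globe'],axis=1)<.06]
    q=q[q[:,2]>.03]
    for it in range(4):
        f=lambda x:np.linalg.norm(q-x[:3],axis=1)-.042
        s=least_squares(f,X['globe'] if it==0 else s.x,loss='soft_l1',f_scale=.001); 
    print('globe',n,s.x,np.median(abs(s.fun)),len(q))
    g=s.x
    # neck
    w=p-g; rr=np.linalg.norm(w,axis=1); m=(rr>.05)&(rr<.108)&(w[:,2]>.02)
    q2=p[m]
    def f2(x):
        d=np.array([x[0],x[1],1]);d/=np.linalg.norm(d); o=np.array([x[2],x[3],g[2]])
        w=q2-o; return np.linalg.norm(w-np.outer(w@d,d),axis=1)-.017
    s2=least_squares(f2,[.7,0,g[0],g[1]],loss='soft_l1',f_scale=.001); d=np.array([*s2.x[:2],1]);d/=np.linalg.norm(d)
    print('  axis',d,s2.x,np.degrees(np.arccos(d[2])),np.median(abs(s2.fun)),len(q2), 'end',((q2-g)@d).max())
E
```

```text
lamp_mid [ 0.5193 -0.0118  0.0819] err px [2.3    1.2938] [ 1.7324 -1.0515]
globe [ 0.4985 -0.0033  0.0532] err px [0.5989 0.3392] [ 0.4674 -0.2816]
dA [ 0.5734 -0.2252  0.0384] err px [-0.0648 -0.0408] [-0.034  0.024]
dB [0.5023 0.2068 0.0158] err px [-1.1422 -0.4425] [-1.1709  0.4955]
sd [0.5432 0.1082 0.0156] err px [-0.2663 -0.1126] [-0.2322  0.1024]
fuse [ 0.5748 -0.11    0.0016] err px [-0.1483 -0.0813] [-0.094   0.0533]
tape [ 0.389   0.2934 -0.0061] err px [-0.2389 -0.1027] [-0.2973  0.1454]
dA scene zmax [0.061  0.0634 0.0647]
    538 (array([ 0.577 , -0.2276,  0.0301]), np.float64(0.001213644621789994)) (array([ 0.5767, -0.2272]), np.float64(0.001846064323197722))
dA side zmax [0.061  0.0638 0.0652]
    155 (array([ 0.5743, -0.2258,  0.0304]), np.float64(0.0015927255526415089)) (array([ 0.5743, -0.2261]), np.float64(0.0020365152065205624))
dB scene zmax [0.0318 0.0339 0.0352]
    244 (array([0.5027, 0.206 , 0.0304]), np.float64(0.0014489954146282642)) (array([0.5025, 0.206 ]), np.float64(0.001858517054881717))
dB side zmax [0.0336 0.0356 0.0369]
    317 (array([0.5008, 0.2075, 0.0304]), np.float64(0.0011453588930313765)) (array([0.5009, 0.2073]), np.float64(0.0015549519401302668))
globe scene [ 0.5008 -0.0032  0.0528] 0.0006566160878773188 1636
  axis [ 0.4265 -0.1613  0.89  ] [ 0.4793 -0.1812  0.5139 -0.0088] 27.130488596853045 0.001789196698070936 626 end 0.10781227154788316
globe side [ 0.501  -0.0047  0.055 ] 0.001081123044497305 1715
  axis [ 0.5257 -0.2138  0.8234] [ 0.6384 -0.2596  0.5016 -0.0043] 34.57262249332991 0.0008383619191839158 623 end 0.10700383423673428
```

move_arm(rows=[31,30,0,0,0,-0.06,0,31,30,0,0,0,-0.06,0,31,30,0,0,0,-0.06,0,31,30,0,0,0,-0.06,0,31,30,0,0,0,-0.06,0,31,30,0,0,0,-0.06,0,31,30,0,0,0,-0.06,0,31,30,0,0,0,-0.06,0,31,30,0,0,0,-0.06,0,31,30,0,0,0,-0.06,0,31,30,0,0,0,-0.06,0,29,33,0,0,0,-0.06,0])

```text
time: 2.95
position: [0.5768, -0.2262, 0.2227]
tool_rot: [0.981, -0.193, 0.0, 0.0]
ft_force: [0.1, -0.5, 0.1]
grip_width: 0.0873
```

move_arm(rows=[0,0,0,0,0,0,0,0,0,0,0,0,0,0,0,0,0,0,0,0,0])

```text
time: 3.25
position: [0.5747, -0.2279, 0.2224]
tool_rot: [0.981, -0.192, -0.0, 0.0]
ft_force: [-1.0, -0.8, -0.6]
grip_width: 0.0872
```

```bash
python3 - <<'E'
from h import *
np.set_printoptions(precision=4,suppress=True)
o=robot.get_obs();print(o['time'],o['position'],o['tool_rot'],o['q'],o['ft_force'])
c=cam('wrist');save(c,'w1.png')
P,u,v=cloud(c)
q=P[np.hypot(P[:,0]-.575,P[:,1]+.2265)<.045]
print(len(q),np.percentile(q[:,2],[1,50,90,99]))
for t in('dome_a_mid','ring_top'):print(t,robot.spot_point('wrist',t))
from scipy.optimize import least_squares
r=q[q[:,2]>.0605]
s=least_squares(lambda x:np.hypot(r[:,0]-x[0],r[:,1]-x[1])-x[2],[.575,-.2265,.03],loss='soft_l1',f_scale=.001);print(s.x,len(r))
E
```

```text
3.25 [ 0.5747 -0.2279  0.2224] [ 0.9815 -0.1915 -0.0003  0.0002] [-0.5577  0.5187  1.45   -0.0006  1.1734  1.3987] [-1.0115 -0.7721 -0.5705]
42600 [0.0081 0.322  0.3341 0.3356]
dome_a_mid [{'at': [317.5, 218.1], 'conf': 0.81}]
ring_top []
[ 0.5523 -0.2178  0.0549] 36878
```

View pics/w1.png

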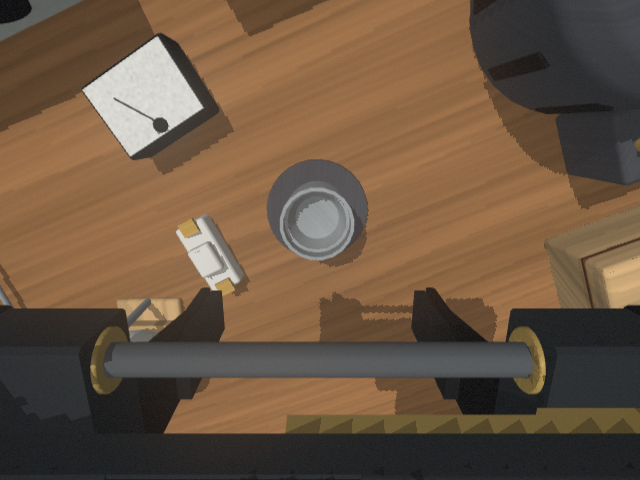

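The wrist picture shows the dome in the stand at (317,220), the fuse at (208,255), clear of the fingers (near (205,330) and (430,330)).

```bash
cat >> h.py <<'E'
from scipy.optimize import least_squares
def rimfit(c,xy,zlo,zhi,R=.04):
    P,u,v=cloud(c); r=P[(np.hypot(P[:,0]-xy[0],P[:,1]-xy[1])<R)&(P[:,2]>zlo)&(P[:,2]<zhi)]
    s=least_squares(lambda x:np.hypot(r[:,0]-x[0],r[:,1]-x[1])-x[2],[*xy,.031],loss='soft_l1',f_scale=.001)
    return s.x,len(r),np.percentile(r[:,2],[5,50,95,99])
E
python3 - <<'E'
from h import *
np.set_printoptions(precision=4,suppress=True)
c=cam('wrist')
print(rimfit(c,(.575,-.2265),.060,.08)); print(rimfit(c,(.575,-.2265),.055,.08))
print(onz(c,(317.5,218.1),.0465))
# ellipse centre from image edges: rim
P,u,v=cloud(c);m=(np.hypot(P[:,0]-.575,P[:,1]+.2265)<.04)&(P[:,2]>.059)&(P[:,2]<.08)
e=cv2.fitEllipse(cv2.convexHull(np.stack([u[m],v[m]],1).astype(np.float32)));print(e,onz(c,e[0],.0635))
# floor of ring foot disc
m=(np.hypot(P[:,0]-.575,P[:,1]+.2265)<.06)&(P[:,2]>.004)&(P[:,2]<.012)
e=cv2.fitEllipse(cv2.convexHull(np.stack([u[m],v[m]],1).astype(np.float32)));print(e,onz(c,e[0],.008))
E
```

```text
(array([ 0.5764, -0.227 ,  0.0301]), 922, array([0.0609, 0.0641, 0.0654, 0.066 ]))
(array([ 0.5767, -0.2271,  0.03  ]), 1110, array([0.0564, 0.0639, 0.0653, 0.066 ]))
[ 0.5766 -0.2287  0.0465]
((315.68701171875, 222.8473663330078), (73.45479583740234, 74.66070556640625), 98.37091064453125) [ 0.5771 -0.2272  0.0635]
((316.00341796875, 208.20851135253906), (98.76499938964844, 100.49784851074219), 93.30134582519531) [ 0.5782 -0.2277  0.008 ]
```

move_arm(rows=[1.5,1,-40,0,0,0,0,0,0,-40,0,0,0,0,0,0,-35,0,0,0,0,0,0,-25,0,0,0,0,0,0,0,0,0,0,0,0,0,0,0,0,0,0])

```text
time: 4.05
position: [0.5768, -0.227, 0.0827]
tool_rot: [0.981, -0.192, -0.0, -0.0]
ft_force: [0.7, -0.0, -0.2]
grip_width: 0.0869
```

```bash
python3 - <<'E'
from h import *
for i in range(1):
  o=robot.get_obs();print(o['position'],o['ft_force'])
c=cam('wrist');save(c,'w2.png');print(robot.get_obs()['position'])
print(rimfit(c,(.5765,-.227),.059,.07))
E
```

```text
[ 0.57679593 -0.22702758  0.08274103] [ 0.69541825 -0.02547259 -0.22933518]
[ 0.57761351 -0.22736018  0.0837772 ]
(array([ 0.57677233, -0.22714109,  0.02995916]), 2610, array([0.05966002, 0.06403075, 0.06520888, 0.06567849]))
```

View pics/w2.png

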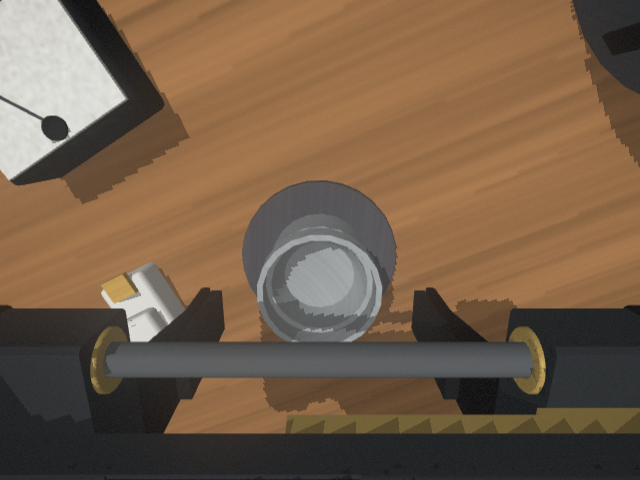

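The dome rim is centred at (320,290) between the fingertips; the fuse at (145,300) is lower than the fingertips will reach.

move_arm(rows=[0,0,-20,0,0,0,0,0,0,-12,0,0,0,0,0,0,0,0,0,0,0,0,0,0,0,0,0,1,0,0,0,0,0,0,1,0,0,0,0,0,0,1,0,0,0,0,0,0,1,0,0,0,0,0,0,1,0,0,0,0,0,0,1,0,0,0,0,0,0,1], grip_force=15)

```text
time: 5.1
position: [0.5773, -0.2267, 0.0512]
tool_rot: [0.982, -0.191, 0.001, 0.0]
ft_force: [-0.1, -0.2, 6.1]
grip_width: 0.0649
```

```bash
python3 - <<'E'
from h import *
o=robot.get_obs();print(o['position'],o['ft_force'],o['grip_width'])
c=cam('side');save(c,'s3.png')
cv2.imwrite('pics/s3.png',cv2.resize(c['color'][80:240,200:420,::-1],None,fx=3,fy=3))
E
```

```text
[ 0.57727555 -0.2266646   0.05123823] [-0.10686107 -0.22393021  6.06234379] 0.06485768179822553
```

View pics/s3.png

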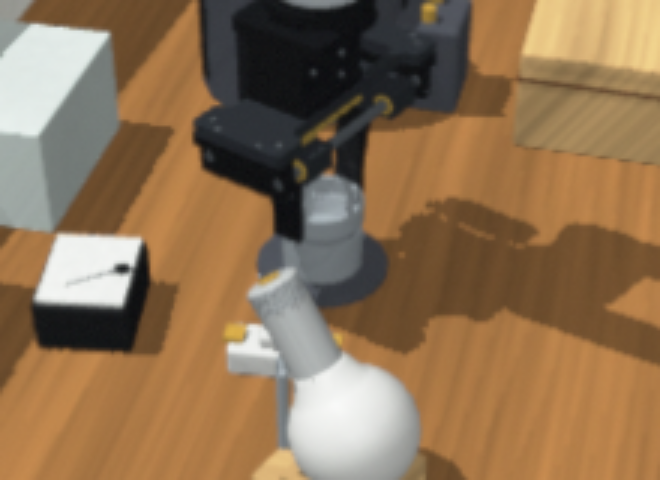

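The fingers are closed on the skirt (dome at (330,210) in the crop), width 65 mm. Lifting.

move_arm(rows=[0,0,0,0,0,0,1,0,0,0,0,0,0,1,0,0,8,0,0,0,1,0,0,12,0,0,0,1,0,0,20,0,0,0,1,0,0,30,0,0,0,1,0,0,35,0,0,0,1,0,0,35,0,0,0,1,0,0,25,0,0,0,1,0,0,0,0,0,0,1,0,0,0,0,0,0,1])

```text
time: 6.25
position: [0.5766, -0.2259, 0.2159]
tool_rot: [0.982, -0.191, 0.0, -0.0]
ft_force: [-0.7, 0.7, -1.0]
grip_width: 0.0648
```

```bash
python3 - <<'E'
from h import *
o=robot.get_obs();print(o['position'],o['ft_force'],o['grip_width'],o['tool_rot'])
c=cam('wrist');save(c,'w4.png');d=cam('scene');cv2.imwrite('pics/s4.png',cv2.resize(d['color'][180:460,60:460,::-1],None,fx=2,fy=2))
E
```

```text
[ 0.5766109  -0.22593092  0.21588945] [-0.73985708  0.71631683 -0.97472644] 0.06477177356751396 [ 9.81515588e-01 -1.91382116e-01  1.87998291e-04 -2.24074709e-05]
```

View pics/w4.png

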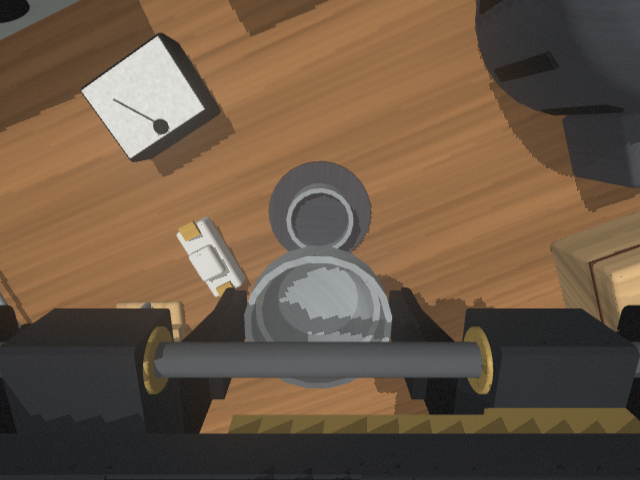

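View pics/s4.png

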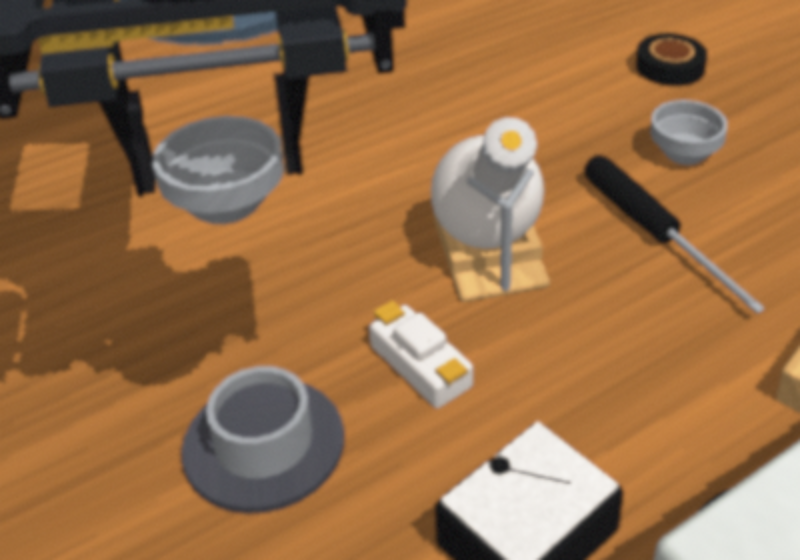

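The dome is held level at (318,315) in the wrist view and the ring is empty at (320,215); lamp and fuse are undisturbed in the scene crop. On to the other dome.

move_arm(rows=[0,20,25,0,0,0,1,-5,35,15,0,0,0,1,-7,42,0,0,0,0,1,-7,42,0,0,0,0,1,-7,42,0,0,0,0,1,-7,42,0,0,0,0,1,-7,42,0,0,0,0,1,-7,42,0,0,0,0,1,-7,42,0,0,0,0,1,-8,42,0,0,0,0,1,-7,33,0,0,0,0,1,-6,8,0,0,0,0,1])

```text
time: 7.55
position: [0.5, 0.2087, 0.2537]
tool_rot: [0.982, -0.19, -0.002, 0.0]
ft_force: [0.8, 0.3, -2.0]
grip_width: 0.0648
```

move_arm(rows=[0,0,-30,0,0,0,1,0,0,-30,0,0,0,1,0,0,-20,0,0,0,1,0,0,0,0,0,0,1,0,0,0,0,0,0,1,0,0,0,0,0,0,1])

```text
time: 8.15
position: [0.5028, 0.2055, 0.1764]
tool_rot: [0.981, -0.192, 0.001, -0.0]
ft_force: [-0.7, 0.1, -1.2]
grip_width: 0.0649
```

```bash
python3 - <<'E'
from h import *
np.set_printoptions(precision=4,suppress=True)
o=robot.get_obs();print(o['position'],o['ft_force'],o['grip_width'],o['tool_rot'])
c=cam('wrist');save(c,'w5.png')
print(rimfit(c,(.502,.2065),.030,.042))
z=o['position'][2]
print('held',rimfit(c,o['position'][:2],z+.005,z+.022))
for n in('scene','side'):
  d=cam(n);print(n,'B',rimfit(d,(.502,.2065),.030,.040),'held',rimfit(d,o['position'][:2],z+.008,z+.022))
E
```

```text
[0.5028 0.2055 0.1764] [-0.6888  0.0958 -1.1713] 0.06493838943077003 [ 0.9815 -0.1916  0.0008 -0.0003]
(array([0.5027, 0.207 , 0.0301]), 695, array([0.0314, 0.0346, 0.036 , 0.0363]))
held (array([0.5025, 0.2062, 0.0308]), 4400, array([0.1828, 0.1891, 0.1955, 0.1979]))
scene B (array([0.5029, 0.2059, 0.0302]), 247, array([0.0304, 0.0329, 0.0347, 0.0357])) held (array([0.5033, 0.206 , 0.0312]), 369, array([0.1847, 0.188 , 0.1957, 0.1979]))
side B (array([0.5008, 0.2076, 0.0303]), 326, array([0.0305, 0.0342, 0.0369, 0.0379])) held (array([0.5029, 0.2057, 0.0323]), 348, array([0.185 , 0.1898, 0.1966, 0.1981]))
```

View pics/w5.png

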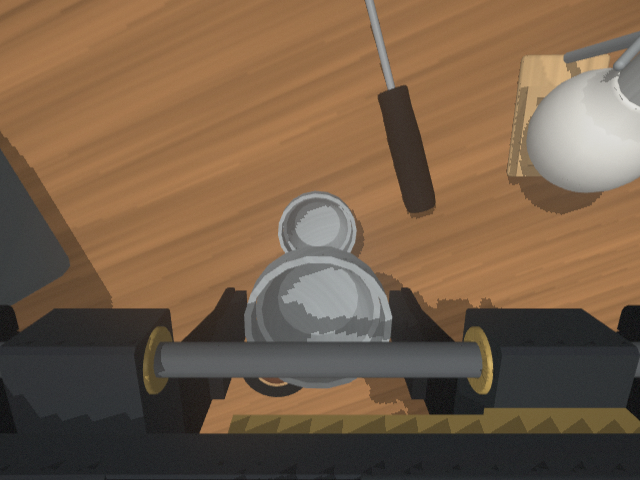

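```bash
python3 - <<'E'
from h import *
np.set_printoptions(precision=4,suppress=True)
o=robot.get_obs();T=o['position'];z=T[2];print(T)
for n in('scene','side','wrist'):
  c=cam(n);P,u,v=cloud(c);w=P-T
  r=np.hypot(w[:,0],w[:,1]); jaw=Rn.from_quat(o['tool_rot']).as_matrix()[:,1]
  m=(r<.036)&(r>.026)&(abs(w@jaw)<.022)&(w[:,2]>-.03)&(w[:,2]<.05)
  q=w[m]; az=np.degrees(np.arctan2(q[:,1],q[:,0]))
  print(n,m.sum())
  for a in range(-180,180,30):
    k=(az>=a)&(az<a+30)
    if k.sum()>15: print(a,k.sum(),np.percentile(q[k,2],[2,50,90,98]))
d=cam('scene');u=proj(d,T)[0].astype(int);print(u)
cv2.imwrite('pics/s5.png',cv2.resize(d['color'][u[1]-90:u[1]+90,u[0]-100:u[0]+100,::-1],None,fx=3,fy=3))
E
```

```text
[0.5027 0.2057 0.1767]
scene 535
-180 28 [-0.0032  0.0052  0.0119  0.0129]
-90 28 [-0.0051  0.0051  0.0114  0.0119]
-60 109 [-0.0064  0.005   0.0118  0.0128]
-30 92 [-0.0064  0.0058  0.012   0.0127]
0 41 [-0.002   0.0067  0.0121  0.0131]
90 36 [-0.0076  0.0034  0.0108  0.0129]
120 110 [-0.0067  0.0041  0.0116  0.0126]
150 91 [-0.0071  0.0037  0.0111  0.0126]
side 202
-180 25 [-0.0037  0.0121  0.0139  0.0144]
90 19 [0.0019 0.0098 0.014  0.015 ]
120 96 [-0.0002  0.0088  0.0135  0.0145]
150 59 [0.0009 0.0104 0.0137 0.0147]
wrist 2482
-180 61 [-0.0024  0.0126  0.0136  0.0138]
-90 164 [-0.0007  0.012   0.0132  0.0137]
-60 562 [-0.0009  0.0114  0.0131  0.0136]
-30 620 [-0.001   0.0109  0.0132  0.0137]
0 437 [-0.0006  0.0119  0.0133  0.0138]
90 39 [-0.0061 -0.003  -0.0009 -0.0002]
120 228 [0.0095 0.0125 0.0133 0.0138]
150 356 [0.0089 0.0125 0.0132 0.0136]
[414 164]
```

View pics/s5.png

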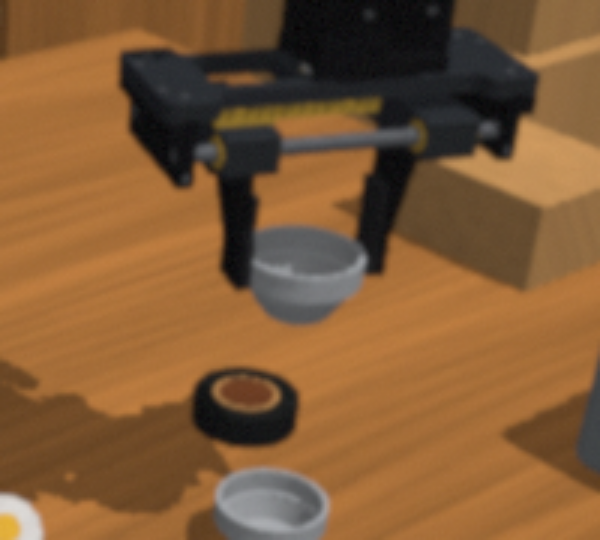

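The held dome is level with its rim 12.7 mm above the TCP, and lies over dome B within about 1 mm.

move_arm(rows=[0,1,-40,0,0,0,1,0,0,-40,0,0,0,1,0,0,-25,0,0,0,1,0,0,-6,0,0,0,1,0,0,0,0,0,0,1,0,0,0,0,0,0,1])

```text
time: 9.1
position: [0.5031, 0.207, 0.0657]
tool_rot: [0.982, -0.191, 0.001, -0.0]
ft_force: [1.1, -1.4, -0.7]
grip_width: 0.0649
```

```bash
python3 - <<'E'
from h import *
np.set_printoptions(precision=4,suppress=True)
o=robot.get_obs();T=o['position'];print(T,o['ft_force'])
d=cam('scene');print(rimfit(d,(.5025,.2065),.030,.036))
u=proj(d,T)[0].astype(int);a=cv2.resize(d['color'][u[1]-50:u[1]+50,u[0]-65:u[0]+65,::-1],None,fx=5,fy=5)
cv2.imwrite('pics/s6.png',a)
d=cam('side');u=proj(d,T)[0].astype(int)
cv2.imwrite('pics/s6b.png',cv2.resize(d['color'][u[1]-50:u[1]+50,u[0]-65:u[0]+65,::-1],None,fx=5,fy=5))
E
```

```text
[0.5031 0.207  0.0657] [ 1.0736 -1.4167 -0.6752]
(array([0.5028, 0.2057, 0.0304]), 170, array([0.0303, 0.0331, 0.0349, 0.0353]))
```

View pics/s6.png

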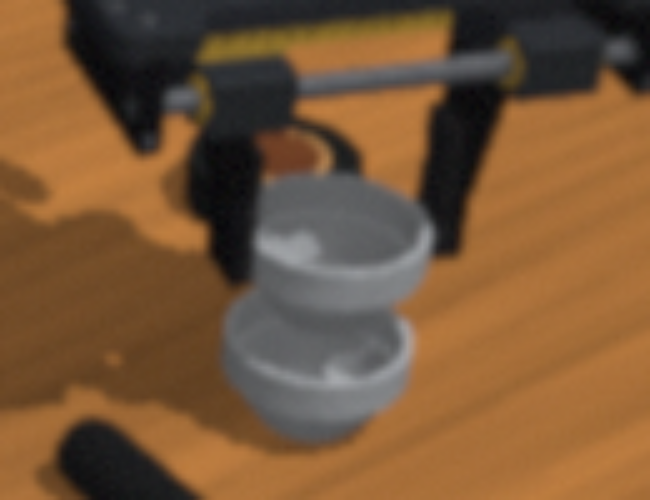

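View pics/s6b.png

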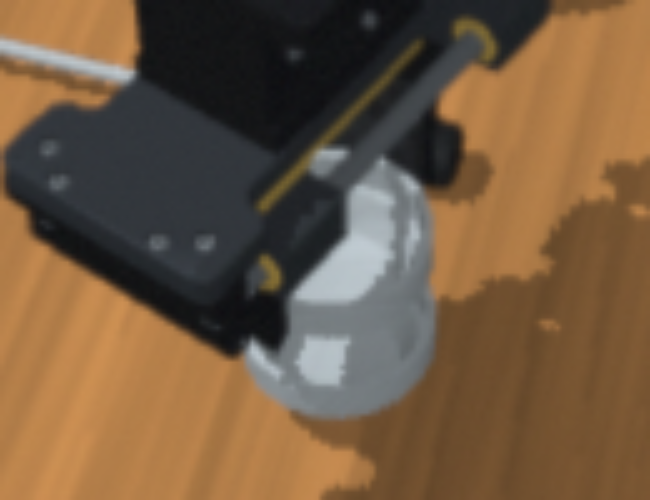

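```bash
python3 - <<'E'
from h import *
np.set_printoptions(precision=4,suppress=True)
o=robot.get_obs();T=o['position'];print(T)
for n in('scene','side'):
  d=cam(n);print(n,rimfit(d,T[:2],T[2]+.008,T[2]+.016),rimfit(d,T[:2],.030,.037))
d=cam('scene')
a=np.linspace(0,2*np.pi,40);I=np.ascontiguousarray(cv2.resize(d['color'][:,:,::-1],None,fx=4,fy=4))
for x,y,z,col in((*T[:2],T[2]+.0127,(0,0,255)),(.5025,.2065,.034,(0,255,0))):
  p=proj(d,np.c_[x+.032*np.cos(a),y+.032*np.sin(a),0*a+z]); cv2.polylines(I,[np.int32(p*4+2)],True,col,1)
u=(proj(d,T)[0]*4).astype(int);cv2.imwrite('pics/s7.png',I[u[1]-200:u[1]+250,u[0]-300:u[0]+300])
E
```

```text
[0.5032 0.207  0.0661]
scene (array([0.5035, 0.207 , 0.0307]), 269, array([0.0744, 0.0774, 0.0798, 0.0816])) (array([0.5029, 0.2059, 0.0302]), 169, array([0.0304, 0.0331, 0.0347, 0.0352]))
side (array([0.5012, 0.2079, 0.0307]), 217, array([0.0746, 0.0786, 0.0809, 0.0816])) (array([0.5009, 0.2076, 0.0304]), 153, array([0.0305, 0.0343, 0.0366, 0.0369]))
```

View pics/s7.png

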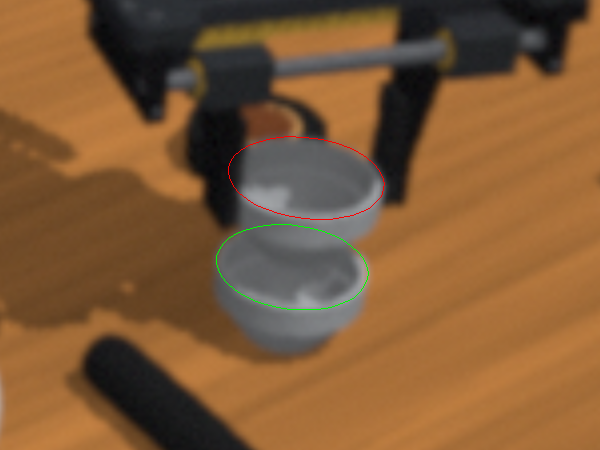

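The projected rims (red held, green B) sit on the pictured rims; they are aligned to about 1 mm. Lowering.

move_arm(rows=[-0.5,-0.5,-10,0,0,0,1,0,0,-8,0,0,0,1,0,0,-5,0,0,0,1,0,0,-4,0,0,0,1,0,0,-2,0,0,0,1,0,0,0,0,0,0,1,0,0,0,0,0,0,1])

```text
time: 10.05
position: [0.5009, 0.2061, 0.0357]
tool_rot: [0.982, -0.191, -0.0, 0.0]
ft_force: [-1.1, -0.5, 2.2]
grip_width: 0.0646
```

move_arm(rows=[0,0,0,0,0,0,0.2,0,0,0,0,0,0,0.15,0,0,0,0,0,0,0.1,0,0,0,0,0,0,0,0,0,0,0,0,0,0,0,0,0,0,0,0,0])

```text
time: 10.65
position: [0.5014, 0.2063, 0.0355]
tool_rot: [0.982, -0.191, 0.0, -0.0]
ft_force: [-0.0, -0.0, 0.3]
grip_width: 0.0865
```

move_arm(rows=[0,0,10,0,0,0,0,0,0,25,0,0,0,0,0,0,40,0,0,0,0,0,0,45,0,0,0,0,0,0,45,0,0,0,0,0,0,25,0,0,0,0,0,0,0,0,0,0,0,0,0,0,0,0,0,0])

```text
time: 11.45
position: [0.5011, 0.2062, 0.2264]
tool_rot: [0.982, -0.191, 0.001, -0.0]
ft_force: [0.2, 0.3, -0.3]
grip_width: 0.0866
```

```bash
python3 - <<'E'
from h import *
np.set_printoptions(precision=4,suppress=True)
o=robot.get_obs();print(o['position'],o['ft_force'],o['time'])
c=cam('wrist');save(c,'w8.png')
d=cam('scene');e=cam('side')
for k in(c,d,e):
  print(rimfit(k,(.5025,.2065),.0445,.054)); 
a=cv2.resize(d['color'][180:330,310:510,::-1],None,fx=4,fy=4);cv2.imwrite('pics/s8.png',a)
# rim height by azimuth in wrist
P,u,v=cloud(c);w=P-[.5025,.2065,0];r=np.hypot(w[:,0],w[:,1]);az=np.degrees(np.arctan2(w[:,1],w[:,0]))
for a in range(-180,180,45):
  m=(r>.027)&(r<.034)&(az>=a)&(az<a+45)&(w[:,2]<.1);print(a,np.percentile(w[m,2],[50,90,98]))
E
```

```text
[0.5011 0.2062 0.2264] [ 0.2012  0.2696 -0.3237] 11.45
(array([0.5006, 0.207 , 0.0301]), 818, array([0.046 , 0.0486, 0.0499, 0.0503]))
(array([0.5008, 0.2058, 0.0303]), 228, array([0.0448, 0.0471, 0.0488, 0.0494]))
(array([0.4988, 0.2073, 0.0303]), 304, array([0.0453, 0.0486, 0.0509, 0.0517]))
-180 [0.0412 0.0491 0.0496]
-135 [0.0447 0.0492 0.0499]
-90 [0.0336 0.0491 0.0499]
-45 [0.0326 0.0487 0.0498]
0 [0.0346 0.0493 0.05  ]
45 [0.0478 0.0493 0.0499]
90 [0.043  0.0491 0.0501]
135 [0.04   0.0492 0.0498]
```

View pics/w8.png

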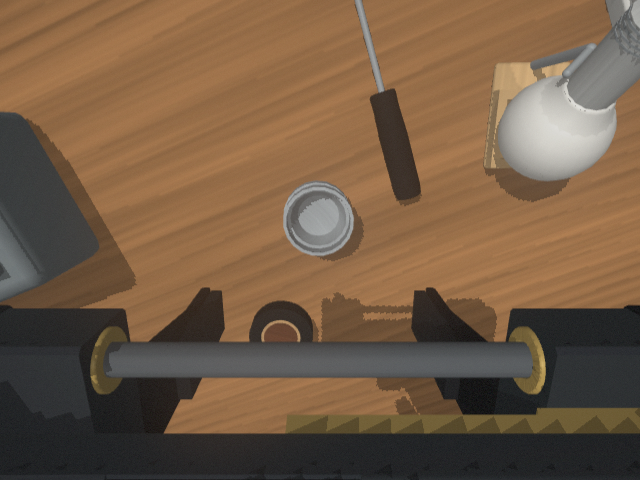

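View pics/s8.png

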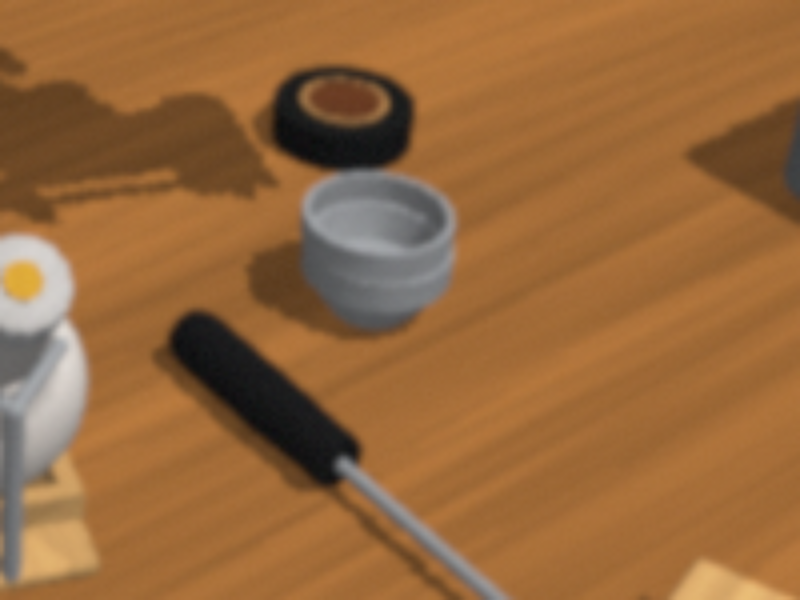

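The domes are nested at (318,218) in the wrist view, rim level to under 1 mm at 48–49 mm; screwdriver and tape are untouched. Now to the lamp's pre-grasp, tilting along its axis.

move_arm(rows=[10,-20,0,0.023,0.057,0,0,10,-25,0,0.023,0.057,0,0,10,-25,0,0.023,0.057,0,0,10,-25,0,0.023,0.057,0,0,10,-25,0,0.023,0.057,0,0,10,-25,0,0.023,0.057,0,0,10,-25,0,0.023,0.057,0,0,10,-25,0,0.023,0.057,0,0,10,-25,0,0.023,0.057,0,0,8,-25,0,0.023,0.057,0,0,0,-5,0,0,0,0,0,0,0,0,0,0,0,0])

```text
time: 12.8
position: [0.5988, -0.0447, 0.2232]
tool_rot: [0.935, -0.183, -0.299, -0.058]
ft_force: [-0.4, 1.0, 1.0]
grip_width: 0.0868
```

```bash
cat > lamp.py <<'E'
from h import *
np.set_printoptions(precision=4,suppress=True)
def lampfit(c,g0,d0):
    P,_,_=cloud(c); d0=np.array(d0)/np.linalg.norm(d0)
    def sel(g,d):
        w=P-g; a=w@d; r=np.linalg.norm(w-np.outer(a,d),axis=1)
        b=P[(abs(np.linalg.norm(w,axis=1)-.042)<.006)&(a<.03)&(P[:,2]>.035)]
        n=P[(a>.048)&(a<.1055)&(abs(r-.017)<.006)]
        return b,n
    g=np.array(g0);d=d0
    for it in range(5):
        b,n=sel(g,d)
        def f(x):
            g=x[:3];d=x[3:]/np.linalg.norm(x[3:]);w=n-g
            return np.r_[(np.linalg.norm(b-g,axis=1)-.042),(np.linalg.norm(w-np.outer(w@d,d),axis=1)-.017)*2,[np.linalg.norm(x[3:])-1]]
        s=least_squares(f,np.r_[g,d],loss='soft_l1',f_scale=.001);g=s.x[:3];d=s.x[3:]/np.linalg.norm(s.x[3:])
    w=P-g;a=w@d;r=np.linalg.norm(w-np.outer(a,d),axis=1);e=a[(r<.015)&(a>.1)&(a<.12)]
    return g,d,len(b),len(n),np.median(abs(s.fun[:len(b)])),np.median(abs(s.fun[len(b):]))/2,np.median(e) if len(e) else None
if __name__=='__main__':
    o=robot.get_obs();print(o['position'],o['tool_rot'],o['q'],o['ft_force'])
    for n in('wrist','scene','side'):
        c=cam(n)
        r=lampfit(c,(.501,-.004,.054),(.53,-.215,.82));print(n,r,np.degrees(np.arccos(r[1][2])),np.degrees(np.arctan2(r[1][1],r[1][0])))
        save(c,n+'9.png')
E
python3 lamp.py
```

```text
[ 0.5988 -0.0447  0.2232] [ 0.9347 -0.1833 -0.2988 -0.0579] [-0.2892  0.7888  1.058   0.059   1.9107  1.6709] [-0.378   0.9596  0.9877]
wrist (array([ 0.5007, -0.0026,  0.0525]), array([ 0.5311, -0.2092,  0.8211]), 2141, 968, np.float64(0.00028387744259334574), np.float64(0.0005121594059800429), np.float64(0.11071806524257549)) 34.80723786336393 -21.496785282920182
scene (array([ 0.5005, -0.0031,  0.0518]), array([ 0.5334, -0.2079,  0.8199]), 1003, 466, np.float64(0.0004504629631127896), np.float64(0.00042518625019312764), np.float64(0.1106657540253988)) 34.92418726214937 -21.291360238880497
side (array([ 0.5001, -0.0045,  0.0538]), array([ 0.5326, -0.2081,  0.8204]), 1242, 591, np.float64(0.0007218605316941171), np.float64(0.0008371318295795956), np.float64(0.1102318714647664)) 34.87406978703527 -21.339908494133798
```

View pics/wrist9.png

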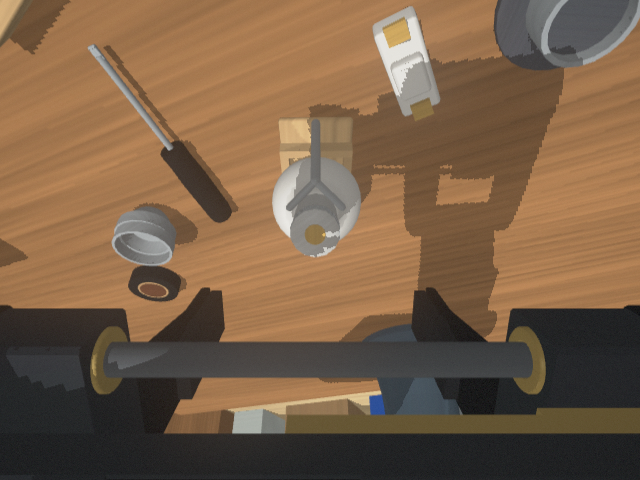

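View pics/scene9.png

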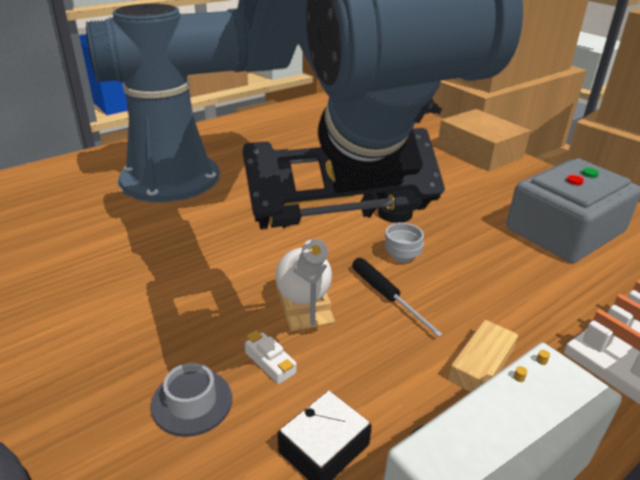

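The wrist view shows the lamp cap at (315,235), nearly on the fingers' mid-line, with the fork at (315,180); all three depth fits agree within 2 mm / 0.5°.

```bash
python3 - <<'E'
from h import *
np.set_printoptions(precision=4,suppress=True)
o=robot.get_obs();R=Rn.from_quat(o['tool_rot']).as_matrix();print(R)
g=np.array([.5005,-.003,.0525]);d=np.array([.532,-.2085,.8205]);d/=np.linalg.norm(d)
print('turn',np.cross(R[:,2],-d), 'jaw.z',R[2,1])
for k in(.16,.125,.07): print(k,(g+k*d)*1e3,(g+k*d-o['position'])*1e3)
w=o['position']-g;print(w@d,w-(w@d)*d)
E
```

```text
[[ 0.7568 -0.3744 -0.5358]
 [-0.306  -0.9273  0.2159]
 [-0.5777  0.0006 -0.8163]]
turn [-0.0069 -0.0054  0.0031] jaw.z 0.0005910895845947645
0.16 [585.6321 -36.3647 183.7986] [-13.0408   6.125  -41.6684]
0.125 [567.0094 -29.0662 155.077 ] [-31.6634  13.4235 -70.39  ]
0.07 [537.7453 -17.5971 109.9431] [ -60.9276   24.8927 -115.5239]
0.2024097026711369 [-0.0095  0.0027  0.0069]
```

move_arm(rows=[-6,3,-21,-0.004,-0.003,0.002,0,-7,3,-21,-0.003,-0.002,0.001,0,-9,4,-14,0,0,0,0,-9,4,-15,0,0,0,0,0,0,0,0,0,0,0,0,0,0,0,0,0,0])

```text
time: 13.55
position: [0.5685, -0.0288, 0.1554]
tool_rot: [0.937, -0.181, -0.294, -0.054]
ft_force: [0.3, -0.4, 0.3]
grip_width: 0.087
```

move_arm(rows=[-7,3,-11,0,0,0,0,-8,3,-12,0,0,0,0,-8,3,-12,0,0,0,0,-6,2,-10,0,0,0,0,0,0,0,0,0,0,0,0,0,0,0,0,0,0])

```text
time: 14.15
position: [0.5402, -0.0189, 0.1101]
tool_rot: [0.937, -0.182, -0.293, -0.054]
ft_force: [-0.3, -0.3, 0.8]
grip_width: 0.0872
```

```bash
python3 - <<'E'
from h import *
np.set_printoptions(precision=4,suppress=True)
o=robot.get_obs();R=Rn.from_quat(o['tool_rot']).as_matrix();print(o['position'],R[:,2],o['ft_force'])
g=np.array([.5005,-.003,.0525]);d=np.array([.532,-.2085,.8205]);d/=np.linalg.norm(d)
w=o['position']-g;p=w-(w@d)*d;print(w@d,p,'jaw off',p@R[:,1],'x off',p@R[:,0])
c=cam('wrist');save(c,'w10.png')
c=cam('side');u=proj(c,o['position'])[0].astype(int);cv2.imwrite('pics/s10.png',cv2.resize(c['color'][u[1]-70:u[1]+70,u[0]-90:u[0]+90,::-1],None,fx=4,fy=4))
E
```

```text
[ 0.5402 -0.0189  0.1101] [-0.5302  0.2081 -0.822 ] [-0.2869 -0.2864  0.7861]
0.07165152076041136 [ 0.0015 -0.001  -0.0012] jaw off 0.0003045864575741046 x off 0.002177892372887306
```

View pics/w10.png

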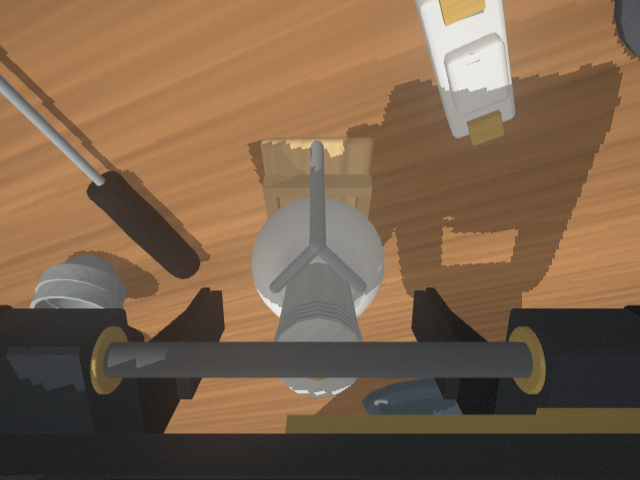

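View pics/s10.png

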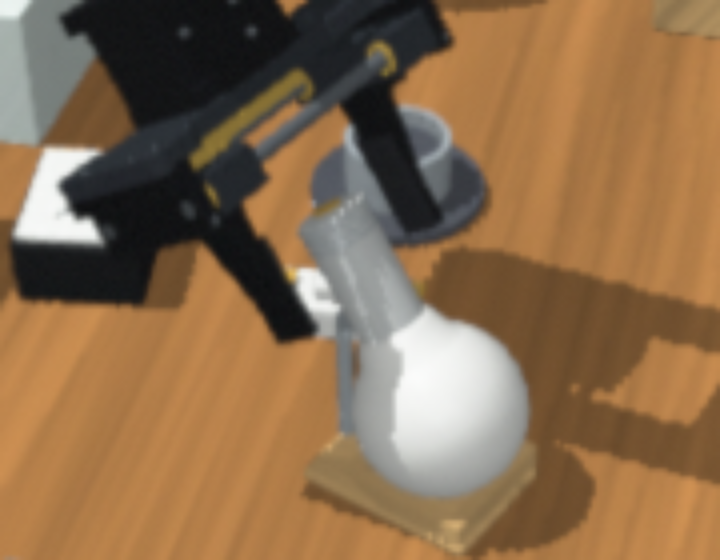

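The neck stands centred between the fingers (wrist (318,310)), and the fork (318,265) is ahead of the tips. Closing after a small correction.

move_arm(rows=[-1.5,0.7,0.7,0,0,0,0,0,0,0,0,0,0,0,0,0,0,0,0,0,1,0,0,0,0,0,0,1,0,0,0,0,0,0,1,0,0,0,0,0,0,1,0,0,0,0,0,0,1,0,0,0,0,0,0,1,0,0,0,0,0,0,1,0,0,0,0,0,0,1,0,0,0,0,0,0,1,0,0,0,0,0,0,1], grip_force=25)

```text
time: 15.45
position: [0.5379, -0.0181, 0.1102]
tool_rot: [0.937, -0.182, -0.294, -0.054]
ft_force: [-0.7, 0.5, 0.1]
grip_width: 0.0335
```

move_arm(rows=[0,0,0,0,0,0,1,0,0,0,0,0,0,1])

```text
time: 15.65
position: [0.5378, -0.018, 0.1102]
tool_rot: [0.937, -0.182, -0.294, -0.054]
ft_force: [0.3, -0.3, 0.4]
grip_width: 0.0334
```

move_arm(rows=[0,0,4,0,0,0,1,0,0,8,0,0,0,1,0,0,15,0,0,0,1,0,0,25,0,0,0,1,0,0,30,0,0,0,1,0,0,30,0,0,0,1,0,0,25,0,0,0,1,0,0,13,0,0,0,1,0,0,0,0,0,0,1,0,0,0,0,0,0,1])

```text
time: 16.65
position: [0.5376, -0.018, 0.2599]
tool_rot: [0.937, -0.182, -0.294, -0.054]
ft_force: [-0.0, -0.4, -2.2]
grip_width: 0.0336
```

```bash
python3 - <<'E'
from lamp import *
o=robot.get_obs();R=Rn.from_quat(o['tool_rot']).as_matrix();T=o['position'];print(T,R[:,2],o['ft_force'],o['grip_width'])
print('turn to down',Rn.align_vectors([[0,0,-1.]],[R[:,2]])[0].as_rotvec())
for n in('wrist','scene','side'):
    c=cam(n);save(c,n+'11.png')
    d=-R[:,2];r=lampfit(c,T-.07*d,d);print(n,r,'k',(T-r[0])@r[1],'ang',np.degrees(np.arccos(r[1]@d)))
    P,_,_=cloud(c);q=P[(np.hypot(P[:,0]-.577,P[:,1]+.2272)<.04)&(P[:,2]<.06)]
    print('ring',rimfit(c,(.577,-.2272),.037,.05,.036))
E
```

```text
[ 0.5376 -0.018   0.2599] [-0.5315  0.2084 -0.821 ] [-0.0277 -0.3891 -2.1835] 0.033635363829497986
turn to down [-0.2218 -0.5656  0.    ]
wrist (array([ 0.5006, -0.0027,  0.2026]), array([ 0.5279, -0.2085,  0.8233]), 5281, 4789, np.float64(0.00024052879555194057), np.float64(0.000271074305483324), np.float64(0.1099393810199146)) k 0.06988438759410563 ang 0.2444274393929103Traceback (most recent call last):
  File "<stdin>", line 8, in <module>
  File "h.py", line 33, in rimfit
    return s.x,len(r),np.percentile(r[:,2],[5,50,95,99])
                      ~~~~~~~~~~~~~^^^^^^^^^^^^^^^^^^^^^
    return _quantile_unchecked(
        a, q, axis, out, overwrite_input, method, keepdims, weights)
    return _ureduce(a,
                    func=_quantile_ureduce_func,
    ...<5 lines>...
                    overwrite_input=overwrite_input,
                    method=method)
    r = func(a, **kwargs)
    result = _quantile(arr,
                       quantiles=q,
    ...<2 lines>...
                       out=out,
                       weights=wgt)
    slices_having_nans = np.isnan(arr[-1, ...])
                                  ~~~^^^^^^^^^
IndexError: index -1 is out of bounds for axis 0 with size 0
```

View pics/wrist11.png

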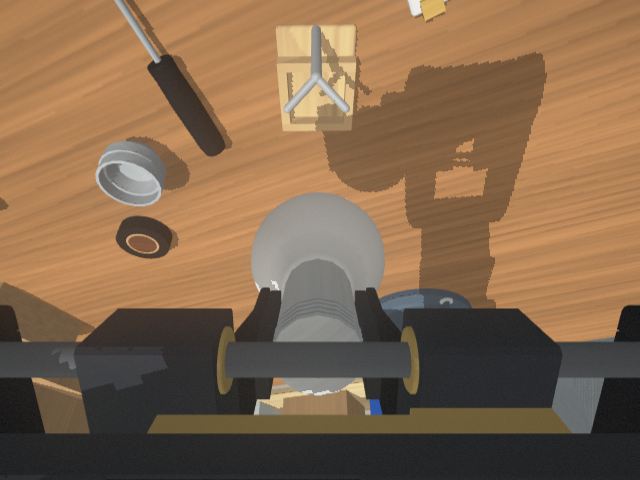

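The lamp is out of the cradle and held on axis (ball at (318,255) in the wrist view, cradle empty at (316,80)). Turning it upright over the ring.

move_arm(rows=[4,-15,0,-0.02,-0.051,0,1,4,-20,0,-0.02,-0.051,0,1,4,-20,0,-0.02,-0.051,0,1,4,-20,0,-0.02,-0.051,0,1,4,-20,0,-0.02,-0.051,0,1,4,-20,0,-0.02,-0.051,0,1,4,-20,0,-0.02,-0.051,0,1,4,-20,0,-0.02,-0.051,0,1,4,-20,0,-0.02,-0.051,0,1,3,-20,0,-0.02,-0.051,0,1,0,-14,0,-0.022,-0.056,0,1,0,0,0,0,0,0,1])

```text
time: 17.9
position: [0.5745, -0.2276, 0.2584]
tool_rot: [0.981, -0.192, -0.002, -0.001]
ft_force: [0.1, -0.1, -1.3]
grip_width: 0.0335
```

```bash
python3 - <<'E'
from lamp import *
o=robot.get_obs();R=Rn.from_quat(o['tool_rot']).as_matrix();T=o['position'];print(T,R[:,2],o['ft_force'],o['grip_width'])
a=np.linspace(0,2*np.pi,60)
for n in('wrist','scene','side'):
    c=cam(n);I=np.ascontiguousarray(c['color'][:,:,::-1])
    d=-R[:,2];r=lampfit(c,T-.07*d,d);print(n,r[0],r[1],r[2:],'k',(T-r[0])@r[1])
    try: print('ring',rimfit(c,(.577,-.2272),.0375,.044,.036))
    except Exception as e: print('no ring')
    cv2.imwrite('pics/%s12.png'%n,I)
E
```

```text
[ 0.5745 -0.2276  0.2584] [-0.0041  0.0022 -1.    ] [ 0.0565 -0.1087 -1.3331] 0.03349453679113034
wrist [ 0.5742 -0.2267  0.1886] [ 0.0073 -0.0043  1.    ] (5220, 4720, np.float64(0.0002405604230407872), np.float64(0.00027271465601040254), np.float64(0.10992071413069068)) k 0.06983290468640181
ring (array([ 0.576 , -0.2267,  0.0282]), 299, array([0.039 , 0.0408, 0.042 , 0.0425]))
scene [ 0.5746 -0.2262  0.1876] [ 0.0092 -0.0034  1.    ] (3525, 2074, np.float64(0.00043945202888587276), np.float64(0.0005744408452966927), np.float64(0.11053327490027587)) k 0.0708407514731581
ring (array([ 0.5769, -0.2273,  0.0278]), 494, array([0.0379, 0.0396, 0.0411, 0.0416]))
side [ 0.5751 -0.2267  0.1892] [ 0.0046 -0.0032  1.    ] (1032, 380, np.float64(0.0007705487172916456), np.float64(0.001032696784448922), np.float64(0.10991255897829251)) k 0.06922816435931624
ring (array([ 0.5748, -0.2259,  0.0276]), 145, array([0.038 , 0.0401, 0.0427, 0.0436]))
```

View pics/scene12.png

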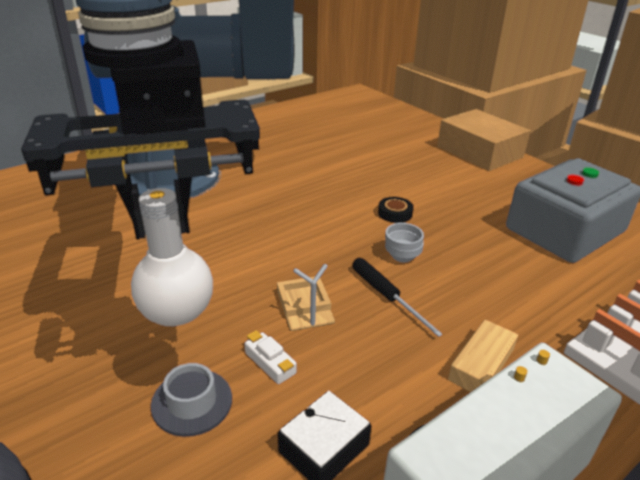

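View pics/wrist12.png

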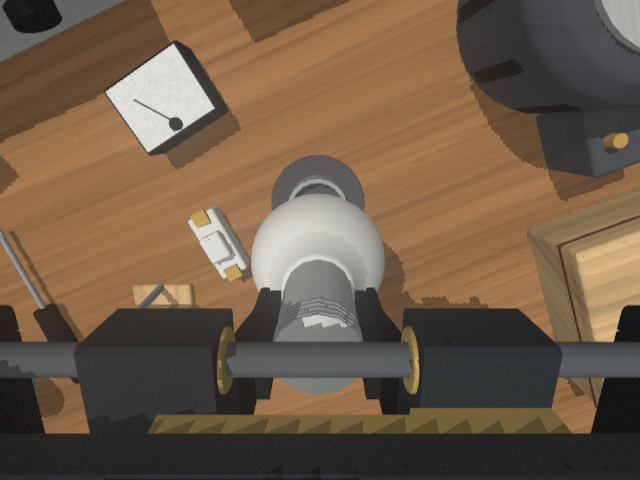

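The lamp hangs upright over the empty ring (scene: ball (172,285), ring (190,390)); a 0.45° tilt and about 2 mm offset remain, corrected on the way down.

move_arm(rows=[1.8,-0.8,-20,-0.004,-0.007,0,1,0,0,-25,0,0,0,1,0,0,-20,0,0,0,1,0,0,-20,0,0,0,1,0,0,-10,0,0,0,1,0,0,-5,0,0,0,1,0,0,0,0,0,0,1,0,0,0,0,0,0,1,0,0,0,0,0,0,1])

```text
time: 18.95
position: [0.5794, -0.2282, 0.1614]
tool_rot: [0.982, -0.191, 0.005, 0.002]
ft_force: [-0.2, 0.1, -2.6]
grip_width: 0.0334
```

```bash
cat > chk.py <<'E'
import sys
from lamp import *
o=robot.get_obs();R=Rn.from_quat(o['tool_rot']).as_matrix();T=o['position'];print(o['time'],T,R[:,2],o['ft_force'],o['grip_width'])
tag=sys.argv[1]; g=T-[0,0,.07] if len(sys.argv)<3 else np.array([.577,-.2272,.073])
for n in('wrist','scene','side'):
    c=cam(n)
    try:
        r=lampfit(c,g,[0,0,1.]);print(n,r[0],r[1],r[2:4],'k',(T-r[0])@r[1])
    except Exception as e: print(n,'no lamp')
    try: print('ring',rimfit(c,(.577,-.2272),.0375,.044,.036)[:2])
    except Exception as e: print('no ring')
    if n!='wrist':
        u=proj(c,[.577,-.2272,.09])[0].astype(int)
        cv2.imwrite('pics/%s%s.png'%(n,tag),cv2.resize(c['color'][max(u[1]-80,0):u[1]+80,u[0]-100:u[0]+100,::-1],None,fx=3.5,fy=3.5))
    else: save(c,n+tag+'.png')
E
python3 chk.py 13
```

```text
18.95 [ 0.5794 -0.2282  0.1614] [ 0.0094 -0.0053 -0.9999] [-0.2378  0.1252 -2.5876] 0.033361643642683424
wrist [ 0.5801 -0.2278  0.0916] [-0.0064  0.0029  1.    ] (5208, 4696) k 0.06982111176850563
no ring
scene [ 0.5797 -0.2283  0.0903] [-0.005   0.0011  1.    ] (2775, 1549) k 0.07111379263283782
ring (array([ 0.5764, -0.2271,  0.0282]), 243)
side [ 0.5791 -0.2284  0.0908] [-0.0114 -0.0093  0.9999] (849, 318) k 0.07058455631124524
ring (array([ 0.5747, -0.2269,  0.028 ]), 96)
```

View pics/scene13.png

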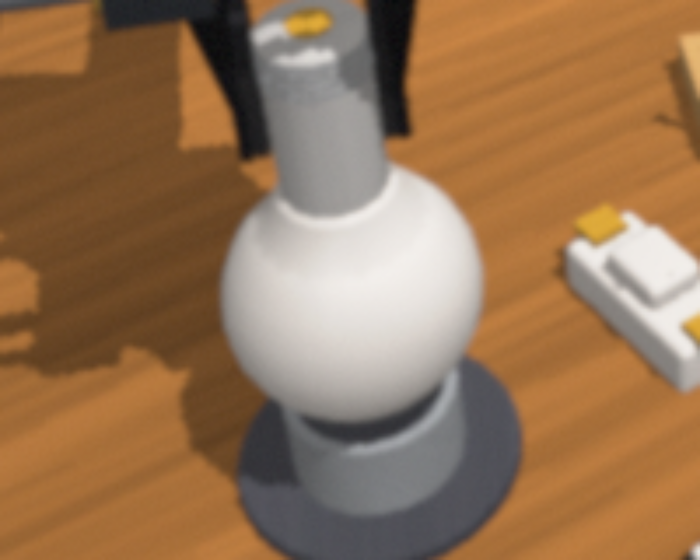

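The ball is just above the ring in the scene crop (ball (350,295), ring mouth (375,420)), but now about 3 mm out in +x and 0.4° the other way, since I had read the pose before it had settled. Undoing that.

move_arm(rows=[-2.2,0.6,-5,0.004,0.007,0,1,0,0,0,0,0,0,1,0,0,0,0,0,0,1,0,0,0,0,0,0,1,0,0,0,0,0,0,1,0,0,0,0,0,0,1,0,0,0,0,0,0,1])

```text
time: 19.8
position: [0.5765, -0.2273, 0.1553]
tool_rot: [0.982, -0.191, 0.0, 0.0]
ft_force: [-0.4, -0.2, -2.2]
grip_width: 0.0333
```

```bash
python3 chk.py 14
```

```text
19.8 [ 0.5765 -0.2273  0.1553] [ 0.0007 -0.0002 -1.    ] [-0.3658 -0.247  -2.247 ] 0.033349513476160664
wrist [ 0.5766 -0.2266  0.0855] [ 0.0024 -0.0021  1.    ] (5235, 4711) k 0.06982324081347054
no ring
scene [ 0.5764 -0.227   0.0843] [ 0.0042 -0.0036  1.    ] (2711, 1530) k 0.0710641589176465
ring (array([ 0.5761, -0.2271,  0.0284]), 245)
side [ 0.576  -0.2273  0.0849] [-0.0028 -0.0115  0.9999] (845, 317) k 0.07036521513901572
ring (array([ 0.5748, -0.227 ,  0.0284]), 88)
```

View pics/side14.png

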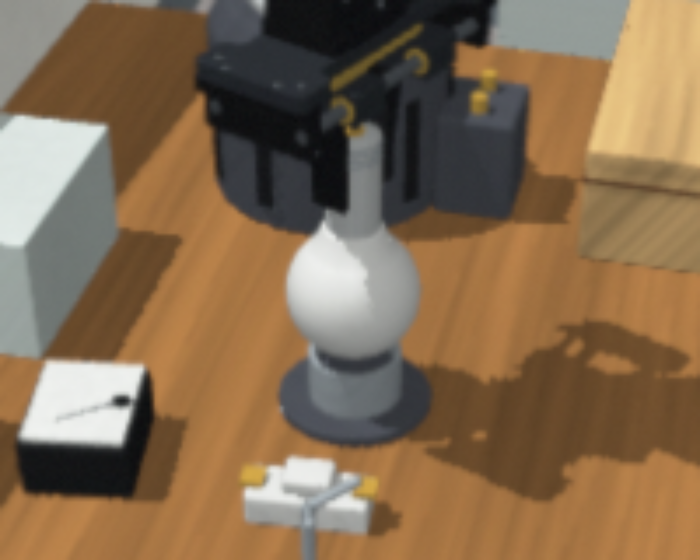

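Centred over the ring within 0.5 mm and upright (side crop: ball (352,290), ring (355,380)). Lowering gently.

move_arm(rows=[0,0,-3,0,0,0,1,0,0,-3,0,0,0,1,0,0,-2,0,0,0,1,0,0,-1,0,0,0,1,0,0,-1,0,0,0,1,0,0,0,0,0,0,1,0,0,0,0,0,0,1])

```text
time: 20.65
position: [0.5765, -0.2273, 0.1453]
tool_rot: [0.982, -0.191, 0.0, 0.0]
ft_force: [-0.1, -0.7, -1.9]
grip_width: 0.0333
```

move_arm(rows=[0,0,-0.5,0,0,0,1,0,0,0,0,0,0,1,0,0,-0.5,0,0,0,1,0,0,0,0,0,0,1])

```text
time: 21.05
position: [0.5764, -0.2272, 0.1442]
tool_rot: [0.982, -0.191, 0.0, -0.0]
ft_force: [-0.0, -0.2, -1.7]
grip_width: 0.0335
```

move_arm(rows=[0,0,-0.5,0,0,0,1,0,0,0,0,0,0,1,0,0,0,0,0,0,1])

```text
time: 21.35
position: [0.5765, -0.2273, 0.1438]
tool_rot: [0.982, -0.191, 0.0, 0.0]
ft_force: [-0.5, -0.1, -1.0]
grip_width: 0.0336
```

move_arm(rows=[0,0,-0.5,0,0,0,1,0,0,0,0,0,0,1,0,0,0,0,0,0,1])

```text
time: 21.65
position: [0.5766, -0.2273, 0.1436]
tool_rot: [0.982, -0.191, 0.0, 0.0]
ft_force: [-0.3, 0.3, 0.7]
grip_width: 0.0334
```

```bash
python3 chk.py 15
```

```text
21.65 [ 0.5766 -0.2273  0.1436] [ 0.0009 -0.0004 -1.    ] [-0.2833  0.3305  0.6894] 0.033416491777388244
wrist [ 0.5767 -0.2266  0.0738] [ 0.0019 -0.0023  1.    ] (5228, 4726) k 0.06981124108388337
no ring
scene [ 0.5767 -0.2272  0.0719] [ 0.0022 -0.0021  1.    ] (2751, 1492) k 0.0716508404864981
ring (array([ 0.5753, -0.2266,  0.0302]), 102)
side [ 0.5759 -0.2274  0.0729] [ 0.0012 -0.0041  1.    ] (904, 314) k 0.07066002993947866
ring (array([ 0.5758, -0.2291,  0.03  ]), 73)
```

View pics/scene15.png

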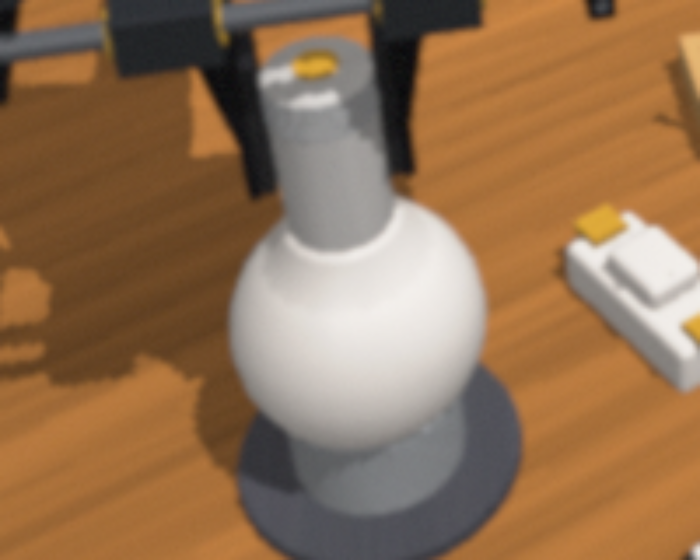

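The ball sits in the ring (centre z 73 mm, tilt under 0.2°). Easing the grip, then opening slowly.

move_arm(rows=[0,0,0,0,0,0,1,0,0,0,0,0,0,1,0,0,0,0,0,0,0.61,0,0,0,0,0,0,0.6,0,0,0,0,0,0,0.59,0,0,0,0,0,0,0.58,0,0,0,0,0,0,0.56,0,0,0,0,0,0,0.53,0,0,0,0,0,0,0.5], grip_force=4)

```text
time: 22.7
position: [0.5765, -0.2272, 0.1432]
tool_rot: [0.982, -0.191, 0.0, -0.0]
ft_force: [0.4, -0.4, 0.2]
grip_width: 0.0421
```

```bash
python3 chk.py 16 x
```

```text
22.7 [ 0.5765 -0.2272  0.1432] [ 0.0006 -0.0001 -1.    ] [ 0.3814 -0.3504  0.2204] 0.0420971871836669
wrist [ 0.5757 -0.2266  0.0731] [-0.0314 -0.0055  0.9995] (5497, 4528) k 0.06997435590197908
no ring
scene [ 0.5757 -0.2272  0.0714] [-0.0313 -0.0041  0.9995] (2840, 1344) k 0.07175071096387904
ring (array([ 0.5739, -0.2265,  0.0311]), 124)
side [ 0.5749 -0.2274  0.0727] [-0.0261 -0.0044  0.9996] (892, 319) k 0.07044907362308618
ring (array([ 0.575 , -0.2281,  0.0298]), 74)
```

View pics/scene16.png

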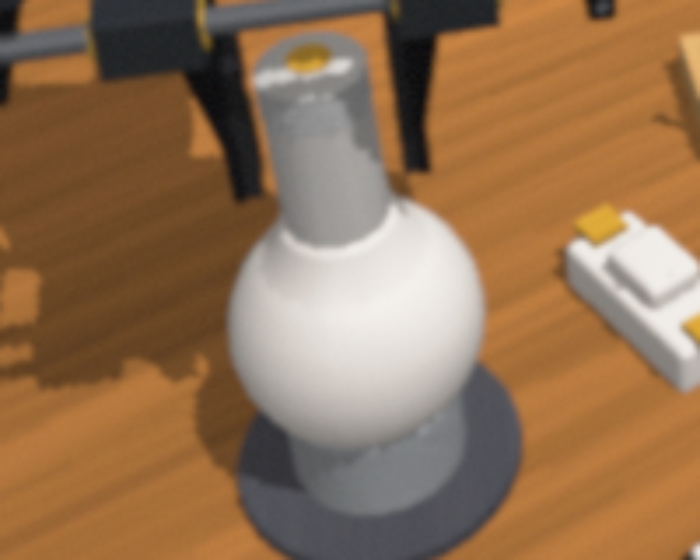

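The ball settled 1 mm towards −x on release and the lamp leans 1.8°. Checking whether it stays still.

move_arm(rows=[0,0,0,0,0,0,0.5,0,0,0,0,0,0,0.5,0,0,0,0,0,0,0.5,0,0,0,0,0,0,0.5,0,0,0,0,0,0,0.5])

```text
time: 23.35
position: [0.5765, -0.2273, 0.1432]
tool_rot: [0.982, -0.191, 0.0, 0.0]
ft_force: [0.9, 0.6, 0.5]
grip_width: 0.0439
```

```bash
python3 chk.py 17 x
```

```text
23.35 [ 0.5765 -0.2273  0.1432] [ 0.0006 -0.0001 -1.    ] [0.8824 0.6226 0.5349] 0.04385318321926258
wrist [ 0.5757 -0.2267  0.0731] [-0.0316 -0.0059  0.9995] (5573, 4398) k 0.07003780712490178
no ring
scene [ 0.5757 -0.2272  0.0714] [-0.0312 -0.0036  0.9995] (2821, 1355) k 0.07183236059029992
ring (array([ 0.5744, -0.2265,  0.0307]), 126)
side [ 0.575  -0.2273  0.0725] [-0.0285 -0.0056  0.9996] (886, 324) k 0.07064537712667315
ring (array([ 0.5755, -0.2288,  0.0297]), 63)
```

It is static, but I have time to straighten it: align the tool with the lean, regrip lightly, and turn it back about the ball's centre.

move_arm(rows=[-1.5,0,0,0.0025,-0.0155,0,0.5,-1.5,0,0,0.0025,-0.0155,0,0.5,0,0,0,0,0,0,0.5,0,0,0,0,0,0,0.5,0,0,0,0,0,0,0.55,0,0,0,0,0,0,0.58,0,0,0,0,0,0,0.62,0,0,0,0,0,0,1,0,0,0,0,0,0,1,0,0,0,0,0,0,1], grip_force=10)

```text
time: 24.5
position: [0.5735, -0.2273, 0.1432]
tool_rot: [0.982, -0.191, 0.015, -0.005]
ft_force: [-0.2, -0.4, -0.1]
grip_width: 0.0334
```

```bash
python3 chk.py 18
```

```text
24.5 [ 0.5735 -0.2273  0.1432] [ 0.0316  0.0047 -0.9995] [-0.1894 -0.3859 -0.102 ] 0.03341888712436006
wrist [ 0.5756 -0.2266  0.0732] [-0.0285 -0.0023  0.9996] (5220, 4691) k 0.07003909411226619
no ring
scene [ 0.5756 -0.2272  0.0714] [-0.0278 -0.0005  0.9996] (2811, 1512) k 0.07185852571245767
ring (array([ 0.5742, -0.2264,  0.031 ]), 132)
side [ 0.5749 -0.2272  0.0726] [-0.0315 -0.0119  0.9994] (895, 298) k 0.07061717690324518
ring (array([ 0.5752, -0.2287,  0.0298]), 66)
```

move_arm(rows=[0.7,0,0,-0.001,0.01,0,1,0.7,0,0,-0.001,0.01,0,1,0.6,0,0,0,0.009,0,1,0,0,0,0,0,0,1,0,0,0,0,0,0,1,0,0,0,0,0,0,1,0,0,0,0,0,0,1])

```text
time: 25.35
position: [0.5755, -0.2272, 0.1434]
tool_rot: [0.982, -0.191, 0.001, -0.002]
ft_force: [0.4, 0.8, 2.3]
grip_width: 0.0337
```

```bash
python3 chk.py 19
```

```text
25.35 [ 0.5755 -0.2272  0.1434] [ 0.0029  0.0029 -1.    ] [0.4209 0.8336 2.3349] 0.03369313767055819
wrist [ 0.5762 -0.2266  0.0734] [-0.0073 -0.0002  1.    ] (5265, 4800) k 0.07003514330323696
no ring
scene [ 0.5762 -0.2272  0.0715] [-0.0068  0.0011  1.    ] (2774, 1483) k 0.07184427590703123
ring (array([ 0.5741, -0.2263,  0.0311]), 109)
side [ 0.5754 -0.2274  0.0727] [-0.0079 -0.0049  1.    ] (899, 305) k 0.0706611933858706
ring (array([ 0.575 , -0.2286,  0.0298]), 75)
```

move_arm(rows=[0,0,0.2,0,0.008,0,1,0,0,0,0,0,0,1,0,0,0,0,0,0,1,0,0,0,0,0,0,1,0,0,0,0,0,0,1])

```text
time: 26.0
position: [0.5754, -0.2272, 0.1433]
tool_rot: [0.982, -0.191, -0.003, -0.001]
ft_force: [1.2, -0.2, -0.0]
grip_width: 0.0336
```

```bash
python3 chk.py 20
```

```text
26.0 [ 0.5754 -0.2272  0.1433] [-0.0056  0.003  -1.    ] [ 1.1615 -0.1882 -0.0453] 0.03357123930866186
wrist [ 0.5755 -0.2267  0.0732] [0.0012 0.0007 1.    ] (5260, 4789) k 0.07004826503307136
no ring
scene [ 0.5756 -0.2273  0.0713] [0.001  0.0023 1.    ] (2760, 1478) k 0.07191761252927635
ring (array([ 0.5738, -0.2262,  0.0313]), 125)
side [ 0.5748 -0.2275  0.0726] [-0.0015 -0.0044  1.    ] (895, 305) k 0.07061085385628599
ring (array([ 0.5753, -0.2298,  0.0306]), 72)
```

Ball back at its settled centre, axis within 0.1° of vertical. Releasing slowly.

move_arm(rows=[0,0,0,0,0,0,0.61,0,0,0,0,0,0,0.6,0,0,0,0,0,0,0.59,0,0,0,0,0,0,0.58,0,0,0,0,0,0,0.56,0,0,0,0,0,0,0.53,0,0,0,0,0,0,0.5,0,0,0,0,0,0,0.5], grip_force=4)

```text
time: 26.95
position: [0.5755, -0.2273, 0.1435]
tool_rot: [0.982, -0.191, -0.003, -0.001]
ft_force: [0.3, -0.2, 0.2]
grip_width: 0.0427
```

```bash
python3 chk.py 21 x
```

```text
26.95 [ 0.5755 -0.2273  0.1435] [-0.0054  0.0028 -1.    ] [ 0.2726 -0.2382  0.1519] 0.04266804441513447
wrist [ 0.5756 -0.2267  0.0731] [0.     0.0025 1.    ] (5401, 4399) k 0.07034693366969214
no ring
scene [ 0.5756 -0.2272  0.0713] [-0.0015  0.0011  1.    ] (2761, 1319) k 0.07215356493690885
ring (array([ 0.5735, -0.226 ,  0.0315]), 129)
side [ 0.5748 -0.2274  0.0724] [ 0.0031 -0.0014  1.    ] (895, 300) k 0.07112113049866246
ring (array([ 0.576 , -0.2297,  0.0306]), 70)
```

The lamp now stands vertical (0.1–0.2°). Opening fully and withdrawing straight up.

move_arm(rows=[0,0,0,0,0,0,0.3,0,0,0,0,0,0,0,0,0,0,0,0,0,0,0,0,0,0,0,0,0,0,0,10,0,0,0,0,0,0,25,0,0,0,0,0,0,35,0,0,0,0,0,0,40,0,0,0,0,0,0,30,0,0,0,0,0,0,0,0,0,0,0,0,0,0,0,0,0,0])

```text
time: 28.2
position: [0.5757, -0.2273, 0.2849]
tool_rot: [0.982, -0.191, -0.002, -0.0]
ft_force: [0.8, -0.3, -0.2]
grip_width: 0.087
```

```bash
python3 chk.py 22 x; python3 - <<'E'
from h import *
np.set_printoptions(precision=4,suppress=True)
c=cam('scene');save(c,'final_scene.png')
for n in('scene','side'):
  c=cam(n);print(rimfit(c,(.5008,.2065),.0445,.054)[:2])
  for t in('fuse','tape','screwdriver_grip'): print(n,t,[(np.round(x['at'],1),round(x['conf'],2)) for x in robot.spot_point(n,t)[:1]])
E
```

```text
28.2 [ 0.5757 -0.2273  0.2849] [-0.0034  0.0016 -1.    ] [ 0.8258 -0.2607 -0.1599] 0.08699491651729664
wrist [ 0.5759 -0.2267  0.0729] [-0.0014  0.0025  1.    ] (2259, 651) k 0.21197976885043504
no ring
scene [ 0.5757 -0.2272  0.0713] [-0.0009  0.0024  1.    ] (2776, 1282) k 0.2135658534006245
ring (array([ 0.5743, -0.2264,  0.0309]), 130)
side [ 0.5747 -0.2275  0.0725] [ 0.0033 -0.0011  1.    ] (897, 404) k 0.2123479554495439
ring (array([ 0.5753, -0.2278,  0.0292]), 68)
(array([0.5008, 0.2057, 0.0302]), 223)
scene fuse [(array([270.4, 360.2]), 0.79)]
scene tape [(array([396.1, 213.9]), 0.97)]
scene screwdriver_grip []
(array([0.4987, 0.2073, 0.0305]), 316)
side fuse [(array([296.2, 201.1]), 0.67)]
side tape [(array([341.4, 391.2]), 0.7)]
side screwdriver_grip [(array([278.7, 277.4]), 0.96)]
```

View pics/final_scene.png

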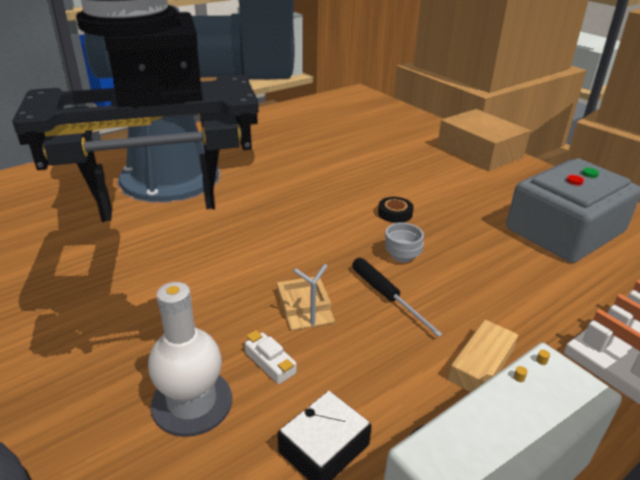

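The final picture shows the lamp upright in the ring at (185,355), the domes nested at (404,241), an empty cradle, and the fuse, screwdriver and tape where they were. Handing in.

```bash
python3 -c "
from rig import robot
print(robot.hand_in())"
```

```text
the job is handed in; nothing more can be done
None
```

The job is done and handed in at about 28.5 s of the 64 s allowed. The parked dome is nested in the other dome, and the globe lamp stands free in the steel ring with its cap up.

- **Domes:** the nested dome's rim read about 48 to 49 mm above the bench and level to under 1 mm. The bottom dome shifted about 2 mm as it was nested.
- **Lamp, first release:** the ball settled about 1 mm sideways in the ring and the lamp leaned 1.8°, held by friction. I regripped it lightly, straightened it and released it again.
- **Lamp, final check:** with the gripper well clear, the wrist, scene and side camera fits put the lamp within about 0.2° of vertical. They put the ball's centre 71 to 73 mm up, against 73 mm expected.
- **Bystanders:** nothing touched them. The fuse carrier and tape roll were found again within about 4 pixels of where they started. In the last scene picture the network missed the screwdriver, but the side camera found it within 2 pixels and it looks unmoved in the picture.

Two checks disagreed:
- **Side camera:** its positions were about 2 mm off from the other two cameras.
- **Ring re-fit:** with the ball in the ring, re-fitting the ring from the cameras was unreliable, so I judged the seating from the ball's height and the contact force.

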